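# Lift the cash box by its handle and hold it level

## Robot

A 6-joint arm with a two-finger parallel gripper is mounted at the origin on the work surface. World frame = base frame: x ahead of the robot, y to its left, z up, the work surface at z = 0. Lengths are in m, angles in rad, forces in N, time in s.
With the tool pointing down it reaches from about 0.225 to 0.875 m from the base axis. Payload 3.4 kg.
Tool frame: the origin (TCP) lies midway between the tips of the shut fingers; the grasp point (between the pads) lies 19 mm behind it; z points along the fingers, y is the line along which they close (so a half turn about z gives the same grasp; the last joint's range is limited). The gripper opens to 85 mm and grips with 20 to 120 N. Pads are 22 mm wide; open, the fingers measure 114 mm over their backs; the gripper's body (76 mm by 85 mm) begins 54 mm behind the grasp point. The pads swing forward as they close: fully open they stand 13 mm farther back than shut.
Start: joints at [-1.466, 0.276, 1.505, -0, 1.361, -0.121], TCP at [0.129, -0.56, 0.231] pointing down, gripper open.
Joint ranges: [-2.89, 2.89], [-0.75, 2.08], [0.22, 2.7], [-1.18, 4.32], [0.11, 2.71], [-2.7, 2.7]. Speed limits (rad/s): [2.57, 2.57, 3.14, 3.14, 3.14, 3.14].

## Interface

Orientations are given as a unit quaternion [w, x, y, z].
In Python, from workcell import get_state, grab_frame, job_done gives the robot as it stands. The module is installed in compiled form; this text tells all that it offers.
- The arm moves only by the shell command python3 -m pendant 'ROWS' [FORCE]. ROWS is JSON, a list of rows, each an object of numbers: "dx", "dy", "dz": the shift along the tool's x, y, z scaled (see below); "spin": the turn about the tool's z scaled (see below); "claw": the opening, from 0 (shut) to 1 (fully open). In form: [{"dx": .., "dy": .., "dz": .., "spin": .., "claw": ..}, ...]. A call has 1 to 12 rows; each row shifts and turns the commanded pose from where the row before left it, along the tool's axes as they then stand; what a row does not reach is not made up. The controller multiplies each number of a shift by 0.075 m and each number of a turn by 2 pi rad. A row lasts 1/8 s, in which the tool goes at most 62.5 mm and 10.7 degrees, less where a joint would pass 70% of its speed; a pose out of reach is approached as far as the arm can. A call with a number of a shift or a turn outside -1 to 1 is refused whole. A call with a gripper value outside its range is refused whole. The fingers move at their own pace and stop on an object; FORCE is the grip in N (left out, the last holds). Time passes only in rows, so rows that do not move let the fingers close. It gives the time, the measured TCP pose, the force, the opening and the grip force at its end, in the units of the state.
- get_state(): the state, without advancing time (a new reading comes with each control period).
- grab_frame(name): name is "side" or "top"; returns a dict with "frame" (480x640x3 uint8, red, green, blue), "depth" (480x640 float32, m along the optical axis (not along the pixel's ray), 0 where there is no reading), "K" (3x3 intrinsics, pixels), "view" (4x4, takes a point from world to camera coordinates). Camera axes: x right, y down, z forward; pixel columns grow to the right and rows downward; lengths in m; the calibration is good to about 2 mm. A picture is of the moment at which its call begins.
- job_done(): hands the job in; it is judged then, once.
The state is a dict: "clock": time; "joints": joint angles; "joint_velocities": joint speeds; "joint_efforts": joint torques, N m; "tcp_pos": TCP position; "ee_rot": TCP orientation; "wrist_force": force on the tool from outside, world axes, zero at the start; "ft_torque": the same for the moment, N m; "gripper_width": opening from 0.0 (shut) to 1.0 (fully open); "grasp_force": force on a finger pad.
Only numpy, scipy, OpenCV 4.12 (cv2) and the standard library are available. Lean on these libraries where they do the work, as an engineer would, in place of code of your own. Each camera call takes 0.05 s, during which the arm holds its last target. There are 200 camera calls.

## Task

The stallholder wants the locked cash box held up for her to take, without its coins tipping about. With the box still standing on the table, swing its folded carrying handle up until it stands upright, then lift the box by the handle, keeping it level, until its underside is about 10 cm above the table. Finish while holding it there by the handle, steady and level; leave the mug, the card reader, the camera, the lens tray and the carton alone.

Things in the scene. Friction and masses are not known exactly. Their poses are not given: they have to be found in the camera images.
- cashbox: Locked mid-grey sheet-steel cash box, 118 (x) x 152 (y) x 80 mm high, 0.5 to 0.85 kg with its coins, weight centred. Origin at the centre of its underside; x points from the lock side (-x, round steel lock at half height) to the lid's hinge side (+x), z up. The lid stays shut. A U-shaped carrying handle is hinged on top of the flat lid (z = 80 mm).
- handle (a joint): Angle of the carrying handle, rad: 0 = folded flat towards the lock side (-x of the box), 1.571 = upright, up to 3.14 = folded flat to the other side, with no stop between. Its hinge axis runs along the box's y through x = 0, z = 90 mm (10 mm above the lid). Light friction (0.02 N m) keeps it at any angle where it is left; it starts between 0 and 0.45.
- handle_grip (a point): Middle of the handle's grip: a straight black plastic tube, 11 mm thick, 66 mm long, along the box's y, that turns freely on the handle's wire, 42 mm from the hinge axis. In the box's frame: x = -42 cos(angle), y = 0, z = 90 + 42 sin(angle) mm. The U's legs are 6 mm rods 88 mm apart; between grip and hinge axis it is open down to the flat lid (10 mm under the grip's centre when folded).
- mug: White mug, 80 mm across, 95 mm high, standing on the +y side of the cash box. Origin at the centre of its underside.
- card_reader: Black card reader with a keypad, 150 x 70 x 22 mm, lying on the -y side of the cash box. Origin at the centre of its underside.
- camera: Black camera with lens, 132 mm wide, 66 mm deep over the lens, 89 mm high, standing beyond the hinge (+x) side of the cash box. Origin under the middle of its body.
- lens_tray: Clear plastic tray 260 x 200 x 60 mm with black lenses up to 80 mm high, fixed, at the far left. Origin at the centre of its underside.
- packet_carton: Cardboard carton 300 x 170 x 85 mm with card packets up to 110 mm high, fixed, at the far right. Origin at the centre of its underside.

How it is judged:
By the outcome, as a careful person would: the job done as asked, in the order asked, and still so for the second after the job is handed in, while the arm keeps its last pose, push and grip.
It also fails if it takes over 48 s, if anything falls off the work surface, if the arm or the gripper's body presses on something with over 40 N, if the wrist force passes 120 N, or if a joint passes its speed limit or range.

## Working session

There is one attempt and no reset: what is moved stays moved. The work goes in short steps, Python scripts to look and compute and a shell command to move; the robot and the scene stay as the last step left them, time stands still between calls to the robot, and variables do not carry over. Pictures are saved under pics/ and viewed, at most 10 in all, crops included, and the job is handed in when it is done.

```bash
mkdir -p pics; cat > h.py <<'E'
import numpy as np, cv2
from workcell import get_state, grab_frame, job_done
def cloud(f):
    d=f["depth"];K=f["K"];V=np.linalg.inv(f["view"])
    v,u=np.indices(d.shape)
    P=np.stack([(u-K[0,2])/K[0,0]*d,(v-K[1,2])/K[1,1]*d,d],-1)
    W=P@V[:3,:3].T+V[:3,3]; W[d<=0]=np.nan
    return W
def save(f,n): cv2.imwrite("pics/"+n,f["frame"][...,::-1])
E
python3 - <<'E'
from h import *
for n in("top","side"):
    f=grab_frame(n);save(f,n+"0.png");np.savez("/tmp/"+n,**f)
    print(n,f["K"][0,0],np.linalg.inv(f["view"]).round(3).tolist())
print(get_state())
E
```

```text
top 452.6675767558905 [[0.031, -0.997, 0.069, 0.516], [-0.999, -0.031, -0.012, 0.02], [0.014, -0.069, -0.998, 1.401], [0.0, 0.0, 0.0, 1.0]]
side 445.59031663517965 [[-0.742, -0.459, 0.488, -0.03], [-0.67, 0.527, -0.522, 0.701], [-0.018, -0.715, -0.699, 1.021], [0.0, 0.0, 0.0, 1.0]]
{'clock': 0.1, 'joints': array([-1.46599309e+00,  2.76533074e-01,  1.50601387e+00, -3.28174729e-05,
        1.36073504e+00, -1.20992803e-01]), 'joint_velocities': array([ 0.00074301, -0.00324805, -0.00280677, -0.00113373, -0.00164675,
       -0.00036085]), 'joint_efforts': array([ 1.75648849e-03, -4.17700446e+01, -2.46404403e+01, -2.33321407e-04,
        5.71538534e-03,  1.41873670e-05]), 'tcp_pos': array([ 0.12866818, -0.55991839,  0.23052255]), 'ee_rot': array([-8.44771497e-04,  9.93633043e-01,  1.12661715e-01, -9.20728151e-06]), 'wrist_force': array([0.63740766, 0.34340947, 0.75540734]), 'ft_torque': array([-0.08199979,  0.02111074, -0.02545846]), 'grasp_force': 0.0, 'gripper_width': 1.001134186164331}
```

View pics/top0.png

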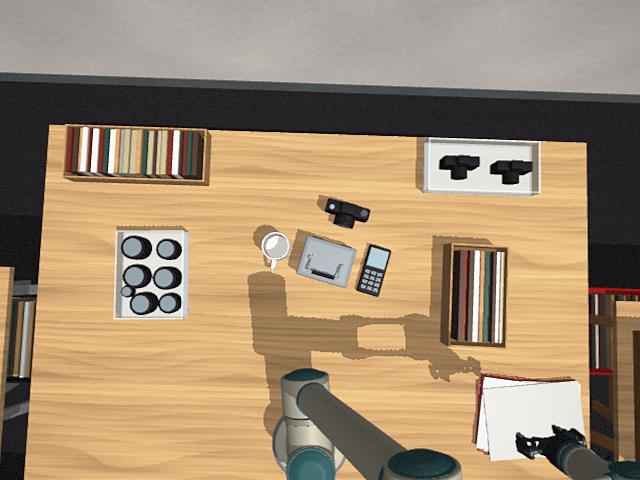

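View pics/side0.png

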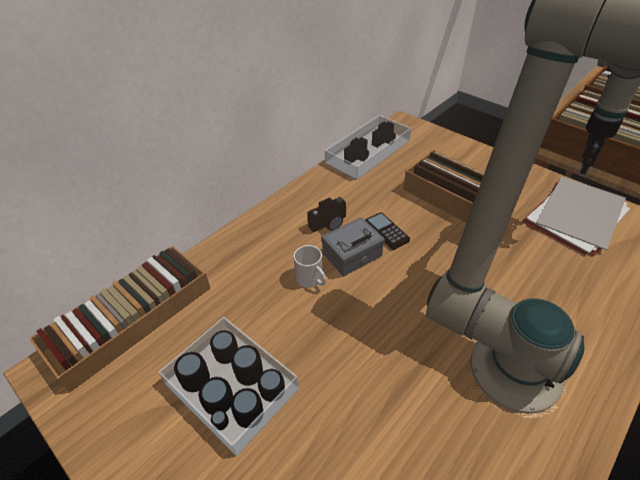

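The top view shows the box at about (326,260), its black grip at (322,274) on the robot side, the mug at (275,247), the reader at (373,270) and the camera at (347,212). The side view agrees: box at (352,245), handle nearly folded.

```bash
python3 - <<'E'
from h import *
for n in("top","side"):
    f=dict(np.load(f"/tmp/{n}.npz"));W=cloud(f);im=f["frame"].astype(int)
    reg=(abs(W[...,0]-0.46)<.16)&(abs(W[...,1]-0.01)<.13)
    z=W[...,2]
    lid=reg&(z>.068)&(z<.092)&(im.max(-1)-im.min(-1)<40)
    k,l,s,c=cv2.connectedComponentsWithStats(lid.astype(np.uint8))
    i=1+np.argmax(s[1:,4]);m=l==i
    m=cv2.morphologyEx(m.astype(np.uint8),cv2.MORPH_CLOSE,np.ones((9,9)))>0
    r=cv2.minAreaRect((W[m&(z>.06)][:,:2]*1000).astype(np.float32))
    print(n,"lid",r,cv2.boxPoints(r).round(0).tolist(),np.nanmedian(z[m]))
    c=np.array(r[0])/1000
    g=m&(im.max(-1)<55)&(np.hypot(W[...,0]-c[0],W[...,1]-c[1])<.065)
    v,u=np.where(g);P=W[g]; print("grip",g.sum(),u.mean(),v.mean(),np.median(P,0).round(4),P[:,2].min(),P[:,2].max())
    if n=="side":
        g=(im.max(-1)<55);ys,xs=np.where(g[225:260,330:385]);print(len(ys))
    cv2.imwrite(f"pics/{n}c.png",cv2.resize(f["frame"][(slice(225,300) if n=='top' else slice(215,275)),(slice(285,365) if n=='top' else slice(310,390))][...,::-1],None,fx=5,fy=5,interpolation=2))
E
cd pics; python3 -c "
import cv2,numpy as np
a=cv2.imread('topc.png');b=cv2.imread('sidec.png');b=np.vstack([b,np.zeros((a.shape[0]-b.shape[0],400,3),'uint8')]);cv2.imwrite('crop.png',np.hstack([a,b]))"
```

```text
top lid ((545.78759765625, -29.706710815429688), (150.71591186523438, 118.14646911621094), 75.65538787841797) [[470.0, -88.0], [584.0, -117.0], [622.0, 29.0], [507.0, 58.0]] 0.07911430281819509
grip 67 322.67164179104475 274.5074626865672 [ 0.5056 -0.0214  0.1052] 0.09965369766679877 0.11195632617753759
side lid ((543.6173706054688, -28.332862854003906), (153.78721618652344, 121.31851196289062), 75.79987335205078) [[466.0, -88.0], [584.0, -118.0], [621.0, 31.0], [504.0, 61.0]] 0.08097813700009093
grip 70 360.87142857142857 239.68571428571428 [ 0.5041 -0.0183  0.106 ] 0.07971464113153759 0.11094469589509615
174
```

View pics/crop.png

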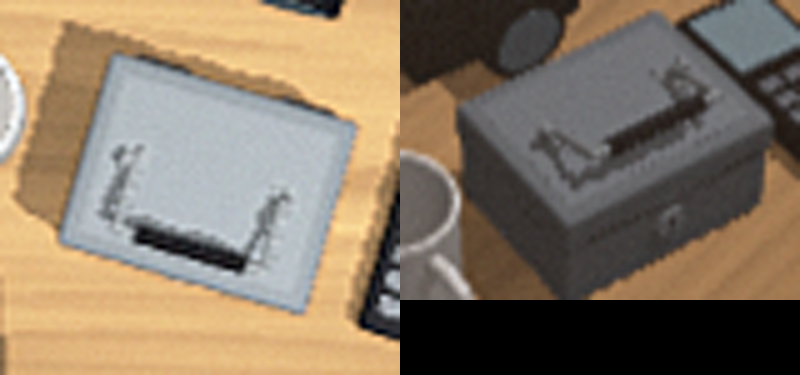

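```bash
python3 -m pendant '[{"spin":-0.029},{"spin":-0.029},{"spin":-0.029},{"spin":-0.029},{"spin":-0.029},{"spin":-0.029},{}]' 25
python3 -m pendant '[{"dx":0.3,"dy":0.1},{"dx":0.6,"dy":0.22},{"dx":0.6,"dy":0.22},{"dx":0.6,"dy":0.22},{"dx":0.6,"dy":0.22},{"dx":0.6,"dy":0.22},{"dx":0.6,"dy":0.22},{"dx":0.6,"dy":0.22},{"dx":0.6,"dy":0.22},{"dx":0.6,"dy":0.22},{"dx":0.6,"dy":0.22},{}]'
```

```text
invalid input at $[0]: expected keys dx, dy, dz, spin, claw
invalid input at $[0]: expected keys dx, dy, dz, spin, claw
```

```bash
python3 -m pendant '[{"dx":0,"dy":0,"dz":0,"spin":-0.029,"claw":1},{"dx":0,"dy":0,"dz":0,"spin":-0.029,"claw":1},{"dx":0,"dy":0,"dz":0,"spin":-0.029,"claw":1},{"dx":0,"dy":0,"dz":0,"spin":-0.029,"claw":1},{"dx":0,"dy":0,"dz":0,"spin":-0.029,"claw":1},{"dx":0,"dy":0,"dz":0,"spin":-0.029,"claw":1},{"dx":0,"dy":0,"dz":0,"spin":0,"claw":1}]' 25
python3 -m pendant '[{"dx":0.3,"dy":0.1,"dz":0,"spin":0,"claw":1},{"dx":0.6,"dy":0.22,"dz":0,"spin":0,"claw":1},{"dx":0.6,"dy":0.22,"dz":0,"spin":0,"claw":1},{"dx":0.6,"dy":0.22,"dz":0,"spin":0,"claw":1},{"dx":0.6,"dy":0.22,"dz":0,"spin":0,"claw":1},{"dx":0.6,"dy":0.22,"dz":0,"spin":0,"claw":1},{"dx":0.6,"dy":0.22,"dz":0,"spin":0,"claw":1},{"dx":0.6,"dy":0.22,"dz":0,"spin":0,"claw":1},{"dx":0.6,"dy":0.22,"dz":0,"spin":0,"claw":1},{"dx":0.6,"dy":0.22,"dz":0,"spin":0,"claw":1},{"dx":0.6,"dy":0.22,"dz":0,"spin":0,"claw":1},{"dx":0,"dy":0,"dz":0,"spin":0,"claw":1}]'
```

```text
clock: 0.98
tcp_pos: [0.1287, -0.5602, 0.2309]
ee_rot: [-0.0, 0.791, 0.612, 0.0]
wrist_force: [0.2, 0.5, 0.3]
gripper_width: 0.999
grasp_force: 0.0
clock: 2.48
tcp_pos: [0.4139, -0.142, 0.2312]
ee_rot: [-0.001, 0.789, 0.614, 0.001]
wrist_force: [0.3, -0.5, -0.5]
gripper_width: 1.001
grasp_force: 0.0
```

```bash
python3 -m pendant '[{"dx":0.47,"dy":0.19,"dz":0,"spin":0,"claw":0.5},{"dx":0.47,"dy":0.19,"dz":0,"spin":0,"claw":0.5},{"dx":0.47,"dy":0.19,"dz":0,"spin":0,"claw":0.5},{"dx":0.47,"dy":0.2,"dz":0,"spin":0,"claw":0.5},{"dx":0,"dy":0,"dz":0.35,"spin":0,"claw":0.5},{"dx":0,"dy":0,"dz":0.35,"spin":0,"claw":0.5},{"dx":0,"dy":0,"dz":0.35,"spin":0,"claw":0.5},{"dx":0,"dy":0,"dz":0.3,"spin":0,"claw":0.5},{"dx":0,"dy":0,"dz":0,"spin":0,"claw":0.5},{"dx":0,"dy":0,"dz":0,"spin":0,"claw":0.5}]'
python3 - <<'E'
from h import *
f=grab_frame("side");save(f,"s1.png")
cv2.imwrite("pics/s1c.png",cv2.resize(f["frame"][150:290,280:440,::-1],None,fx=4,fy=4,interpolation=2))
E
```

```text
clock: 3.72
tcp_pos: [0.5047, -0.024, 0.1309]
ee_rot: [0.001, 0.791, 0.612, 0.0]
wrist_force: [0.1, -0.1, 0.7]
gripper_width: 0.502
grasp_force: 0.0
```

View pics/s1c.png

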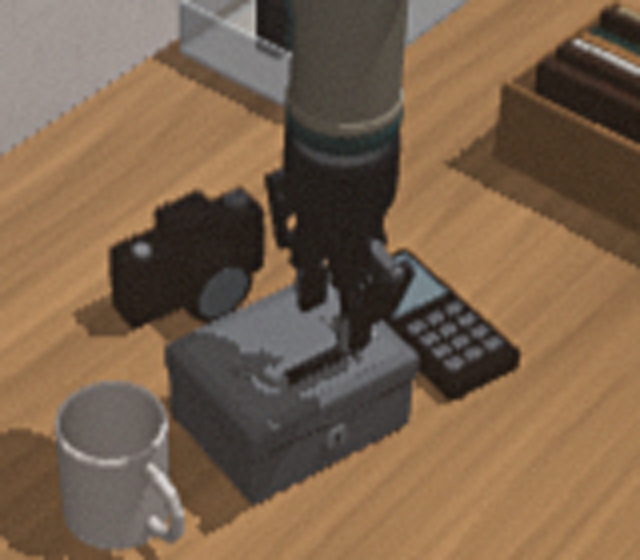

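Side view: the fingers straddle the tube (crop about (330,360)), slightly towards its -y end; camera and reader are clear. I'll correct, descend and close.

```bash
python3 -m pendant '[{"dx":0.065,"dy":-0.01,"dz":0,"spin":0,"claw":0.5},{"dx":0,"dy":0,"dz":0.2,"spin":0,"claw":0.5},{"dx":0,"dy":0,"dz":0.2,"spin":0,"claw":0.5},{"dx":0,"dy":0,"dz":0.17,"spin":0,"claw":0.5},{"dx":0,"dy":0,"dz":0,"spin":0,"claw":0.5},{"dx":0,"dy":0,"dz":0,"spin":0,"claw":0.3},{"dx":0,"dy":0,"dz":0,"spin":0,"claw":0.2},{"dx":0,"dy":0,"dz":0,"spin":0,"claw":0.2}]' 20
python3 -m pendant '[{"dx":0,"dy":0,"dz":0,"spin":0,"claw":0.1},{"dx":0,"dy":0,"dz":0,"spin":0,"claw":0},{"dx":0,"dy":0,"dz":0,"spin":0,"claw":0},{"dx":0,"dy":0,"dz":0,"spin":0,"claw":0}]' 20
```

```text
clock: 4.78
tcp_pos: [0.5053, -0.0188, 0.0877]
ee_rot: [0.0, 0.79, 0.613, 0.0]
wrist_force: [-0.1, -0.0, 0.8]
gripper_width: 0.202
grasp_force: 0.0
clock: 5.28
tcp_pos: [0.5054, -0.0188, 0.0874]
ee_rot: [0.0, 0.79, 0.613, 0.0]
wrist_force: [1.7, -0.0, 0.1]
gripper_width: 0.123
grasp_force: 19.9
```

```bash
python3 -m pendant '[{"dx":0,"dy":0.019,"dz":-0.059,"spin":0,"claw":0},{"dx":0,"dy":0.025,"dz":-0.056,"spin":0,"claw":0},{"dx":0,"dy":0.031,"dz":-0.052,"spin":0,"claw":0},{"dx":0,"dy":0.037,"dz":-0.049,"spin":0,"claw":0},{"dx":0,"dy":0,"dz":0,"spin":0,"claw":0}]'
```

```text
clock: 5.9
tcp_pos: [0.5138, -0.021, 0.1038]
ee_rot: [0.0, 0.79, 0.613, 0.0]
wrist_force: [3.1, -0.9, -3.0]
gripper_width: 0.12
grasp_force: 19.8
```

```bash
python3 -m pendant '[{"dx":0,"dy":0.047,"dz":-0.036,"spin":0,"claw":0},{"dx":0,"dy":0.053,"dz":-0.034,"spin":0,"claw":0},{"dx":0,"dy":0.051,"dz":-0.035,"spin":0,"claw":0},{"dx":0,"dy":0.053,"dz":-0.029,"spin":0,"claw":0},{"dx":0,"dy":0,"dz":0,"spin":0,"claw":0}]'
```

```text
clock: 6.52
tcp_pos: [0.5284, -0.0248, 0.114]
ee_rot: [0.0, 0.79, 0.613, 0.0]
wrist_force: [-0.8, -0.9, 2.7]
gripper_width: 0.115
grasp_force: 20.1
```

```bash
python3 -m pendant '[{"dx":0,"dy":0.055,"dz":-0.025,"spin":0,"claw":0},{"dx":0,"dy":0.056,"dz":-0.017,"spin":0,"claw":0},{"dx":0,"dy":0.056,"dz":-0.01,"spin":0,"claw":0},{"dx":0,"dy":0.057,"dz":-0.003,"spin":0,"claw":0},{"dx":0,"dy":0,"dz":0,"spin":0,"claw":0},{"dx":0,"dy":0,"dz":0,"spin":0,"claw":0}]'
python3 - <<'E'
from h import *
F={}
for n in("top","side"):
    f=F[n]=grab_frame(n);W=cloud(f);im=f["frame"].astype(int);z=W[...,2]
    reg=(abs(W[...,0]-.545)<.1)&(abs(W[...,1]+.03)<.1)
    m=(reg&(z>.07)&(z<.09)&(im.max(-1)-im.min(-1)<40)).astype(np.uint8)
    k,l,s,c=cv2.connectedComponentsWithStats(m);print([t.tolist() for t in s[1:] if t[4]>150])
    m=(l>0)&np.isin(l,[i for i in range(1,k) if s[i,4]>60])
    r=cv2.minAreaRect((W[m][:,:2]*1000).astype(np.float32));print(n,r,cv2.boxPoints(r).round().tolist())
    A=np.c_[W[m][:,:2],np.ones(m.sum())];q=W[m][:,2];ok=abs(q-np.median(q))<.004
    print("plane",np.linalg.lstsq(A[ok],q[ok],rcond=None)[0],np.median(q))
a=cv2.resize(F["top"]["frame"][215:305,285:365],(400,450),interpolation=2);b=cv2.resize(F["side"]["frame"][195:285,310:390],(400,450),interpolation=2)
cv2.imwrite("pics/u.png",np.hstack([a,b])[...,::-1])
E
```

```text
clock: 7.28
tcp_pos: [0.5444, -0.0289, 0.1175]
ee_rot: [0.0, 0.79, 0.613, -0.0]
wrist_force: [0.4, -1.5, -3.3]
gripper_width: 0.119
grasp_force: 19.7
[[327, 276, 21, 12, 153]]
top ((488.51690673828125, -62.245323181152344), (58.288368225097656, 23.152849197387695), 75.97535705566406) [[470.0, -88.0], [493.0, -93.0], [507.0, -37.0], [484.0, -31.0]]
plane [ 0.01102778 -0.00722342  0.07315318] 0.07898841976508453
[[321, 221, 64, 41, 1363]]
side ((542.875, -28.797096252441406), (153.78485107421875, 122.01341247558594), 75.01909637451172) [[464.0, -87.0], [582.0, -119.0], [622.0, 30.0], [504.0, 61.0]]
plane [ 0.0015409  -0.00115531  0.07999206] 0.08071261109661043
```

View pics/u.png

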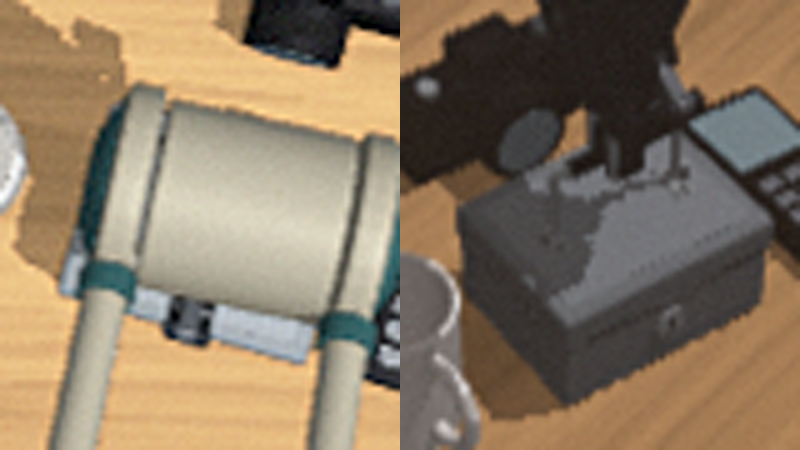

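The side view shows the box still flat and essentially where it was (lid centre within 1 mm). The handle legs stand upright at crop (555,210) and (680,160), and the grip is over the hinge. I'll firm the grip, then lift gently.

```bash
python3 -m pendant '[{"dx":0,"dy":0,"dz":0,"spin":0,"claw":0},{"dx":0,"dy":0,"dz":0,"spin":0,"claw":0},{"dx":0,"dy":0,"dz":-0.01,"spin":0,"claw":0},{"dx":0,"dy":0,"dz":-0.015,"spin":0,"claw":0},{"dx":0,"dy":0,"dz":-0.02,"spin":0,"claw":0},{"dx":0,"dy":0,"dz":-0.02,"spin":0,"claw":0},{"dx":0,"dy":0,"dz":-0.02,"spin":0,"claw":0},{"dx":0,"dy":0,"dz":-0.02,"spin":0,"claw":0},{"dx":0,"dy":0,"dz":0,"spin":0,"claw":0},{"dx":0,"dy":0,"dz":0,"spin":0,"claw":0}]' 70
python3 - <<'E'
from h import *
f=grab_frame("side");W=cloud(f);im=f["frame"].astype(int);z=W[...,2]
m=(abs(W[...,0]-.545)<.1)&(abs(W[...,1]+.03)<.1)&(z>.07)&(z<.11)&(im.max(-1)-im.min(-1)<40)&(im.max(-1)>60)
P=W[m];ok=np.ones(len(P),bool)
for _ in range(5):
    c=np.linalg.lstsq(np.c_[P[ok][:,:2]-[.544,-.029],np.ones(ok.sum())],P[ok][:,2],rcond=None)[0]
    e=P[:,2]-np.c_[P[:,:2]-[.544,-.029],np.ones(len(P))]@c; ok=abs(e)<.004
print(c,ok.sum(),get_state()["ft_torque"])
E
```

```text
clock: 8.62
tcp_pos: [0.5442, -0.0288, 0.1255]
ee_rot: [0.0, 0.79, 0.613, -0.0]
wrist_force: [0.6, -0.2, -7.8]
gripper_width: 0.1
grasp_force: 68.1
[-0.0021867  -0.00010624  0.08878329] 1187 [0.06516225 0.02245549 0.01117883]
```

```bash
python3 -m pendant '[{"dx":0,"dy":0,"dz":-0.02,"spin":0,"claw":0},{"dx":0,"dy":0,"dz":-0.04,"spin":0,"claw":0},{"dx":0,"dy":0,"dz":-0.06,"spin":0,"claw":0},{"dx":0,"dy":0,"dz":-0.08,"spin":0,"claw":0},{"dx":0,"dy":0,"dz":-0.08,"spin":0,"claw":0},{"dx":0,"dy":0,"dz":-0.08,"spin":0,"claw":0},{"dx":0,"dy":0,"dz":-0.08,"spin":0,"claw":0},{"dx":0,"dy":0,"dz":-0.08,"spin":0,"claw":0},{"dx":0,"dy":0,"dz":-0.08,"spin":0,"claw":0},{"dx":0,"dy":0,"dz":-0.08,"spin":0,"claw":0},{"dx":0,"dy":0,"dz":-0.08,"spin":0,"claw":0},{"dx":0,"dy":0,"dz":-0.08,"spin":0,"claw":0}]'
python3 -m pendant '[{"dx":0,"dy":0,"dz":-0.08,"spin":0,"claw":0},{"dx":0,"dy":0,"dz":-0.08,"spin":0,"claw":0},{"dx":0,"dy":0,"dz":-0.07,"spin":0,"claw":0},{"dx":0,"dy":0,"dz":-0.06,"spin":0,"claw":0},{"dx":0,"dy":0,"dz":-0.045,"spin":0,"claw":0},{"dx":0,"dy":0,"dz":-0.03,"spin":0,"claw":0},{"dx":0,"dy":0,"dz":-0.015,"spin":0,"claw":0},{"dx":0,"dy":0,"dz":-0.005,"spin":0,"claw":0},{"dx":0,"dy":0,"dz":0,"spin":0,"claw":0},{"dx":0,"dy":0,"dz":0,"spin":0,"claw":0},{"dx":0,"dy":0,"dz":0,"spin":0,"claw":0},{"dx":0,"dy":0,"dz":0,"spin":0,"claw":0}]'
cat > lv.py <<'E'
from h import *
for k in range(3):
    f=grab_frame("side");W=cloud(f);im=f["frame"].astype(int);z=W[...,2]
    m=(abs(W[...,0]-.545)<.1)&(abs(W[...,1]+.03)<.1)&(z>.165)&(z<.2)&(im.max(-1)-im.min(-1)<40)&(im.max(-1)>60)
    P=W[m];ok=np.ones(len(P),bool)
    for _ in range(5):
        A=np.c_[P[:,:2]-[.544,-.029],np.ones(len(P))]
        c=np.linalg.lstsq(A[ok],P[ok][:,2],rcond=None)[0]
        ok=abs(P[:,2]-A@c)<.004
    print(c.round(4),ok.sum())
save(f,"fin.png")
E
python3 lv.py
```

```text
clock: 10.18
tcp_pos: [0.5442, -0.0288, 0.1889]
ee_rot: [0.0, 0.79, 0.613, -0.0]
wrist_force: [-0.0, -0.1, -7.8]
gripper_width: 0.101
grasp_force: 68.2
clock: 11.68
tcp_pos: [0.5442, -0.0288, 0.2174]
ee_rot: [0.0, 0.79, 0.613, -0.0]
wrist_force: [0.9, 1.0, -8.4]
gripper_width: 0.102
grasp_force: 68.2
[-0.0023 -0.0012  0.1806] 1304
[ 0.0016 -0.0022  0.1806] 1301
[ 1.000e-04 -2.300e-03  1.805e-01] 1299
```

View pics/fin.png

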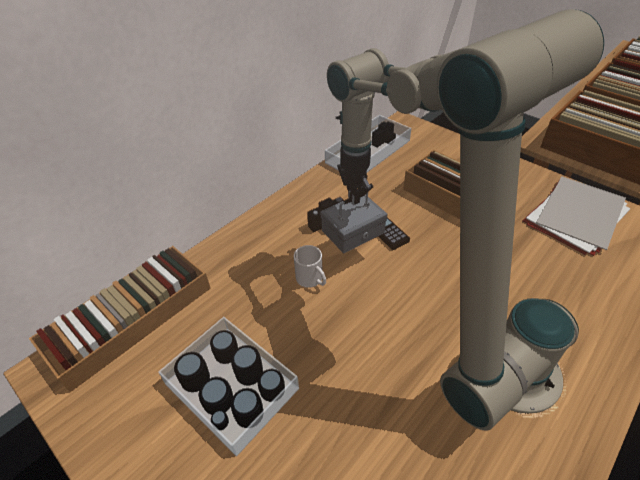

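The box hangs at (355,222), level to about 0.1° and steady at about 0.10 m; the mug (309,266), reader and camera are untouched.

```bash
python3 -c "
from workcell import job_done
print(job_done())"
```

```text
the job is handed in; nothing more can be done
None
```

The job is handed in: the handle was swung upright with the box still on the table, and the box is now held by it, steady and level to about 0.1°, with its underside about 10 cm up and nothing else touched.

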